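Turn the parts carousel until the solder reel is at the pointer

TASK

Turn the round black parts carousel by pushing its scalloped rim with the fingertips until the solder reel standing on it is at the front, right in line with the flat metal pointer that sticks out from under the carousel, and leave it there at rest. Turn it gently (well under half a turn a second), do not touch or lift anything that stands on it, and leave the tools on the bench where they lie.

Things in the scene. Friction and masses are not known exactly. Their poses are not given: they have to be found in the camera images.
- base: Fixed aluminium foot of the carousel: a disc 176 mm across and 12 mm high, with a flat pointer tongue (22 mm wide, 6 mm high, arrow tip) that lies on the bench and sticks out along the foot's own -x to 226 mm from the centre; only its last 95 mm show from above. Origin: on the turning axis, at bench height; z up. 'Front' is the foot's -x direction; it faces roughly the robot, up to 35 degrees either side.
- pointer_tip (a point): The tip of the pointer tongue, 226 mm from the turning axis, 6 mm above the bench.
- platter: Black plastic platter that turns without stops, either way, about its vertical axis, with light steady friction: about 1 N at the rim turns it, and it stops within a few degrees when let go. 264 mm across; underside 14 mm, top 44 mm above the bench. Six lobes are centred every 60 degrees, starting at the platter's own -x, with six notches between. Origin: on the axis, at its underside; z up.
- notch (a point): Middle of one of the platter's six equal finger notches (others every 60 degrees), at radius 117 mm, 30 mm above the bench; it turns with the platter. A notch is open above and outside, about 50 mm wide at the rim (radius 132 mm), 35 mm at its bottom (radius 102 mm); its upright sides are what a fingertip pushes sideways. Below it is bare bench (or the pointer tongue).
- well (a point): Floor centre of one of the platter's three equal round wells (the others 120 degrees to either side), 58 mm from the axis on the platter's -x, 44 mm above the bench; it turns with the platter. 51 mm across inside, lip 6 mm high and 3 mm thick.
- reel: Solder reel: an upright spool with two round grey flanges 46 mm across and a thinner silvery wound middle, 34 mm tall, dark bore in its top; the biggest round thing on the platter. The thing to bring to the front. Stands loose in one of the platter's three wells (which one varies). Origin: centre of its underside.
- jar: Small amber flux jar with a white cap, 34 mm across, 32 mm tall. Stands loose in one of the platter's three wells (which one varies). Origin: centre of its underside.
- transformer: Small block-shaped transformer, 34 x 32 x 30 mm tall, dark steel core with copper winding. Stands loose in one of the platter's three wells (which one varies). Origin: centre of its underside.
- screwdriver: Screwdriver 170 mm long with a thick handle, lying on the bench on the robot's left of the carousel. To be left alone. Origin: middle of its length, on the bench.
- cutters: Side cutters with two handles, 125 mm long, 10 mm high, lying on the bench on the robot's right of the carousel. To be left alone. Origin: near the pivot, on the bench.
Not all that is in view belongs to the job. Leave any red look-alike of the transformer alone. Leave any blue look-alike of the reel alone.

How it is judged:
At the end, for the whole second after the job is handed in: The reel is on the pointer's side, its centre within 9 mm (about 9 degrees) of the line from the axis through the pointer; platter at rest (under 0.05 rad/s); reel, jar and transformer upright in their wells; screwdriver and cutters within 25 mm of where they were (y of reel in the frame of base between -0.009 and 0.009 m and x of reel in the frame of base below -0.045 m and angular speed of platter below 0.05 rad/s and angle between each of reel, jar, transformer's own z axis and vertical below 0.2 rad and height (world z) of reel between 0.038 and 0.052 m and height (world z) of jar between 0.038 and 0.052 m and height (world z) of transformer between 0.038 and 0.052 m and horizontal distance between each of reel, jar, transformer and base below 0.075 m and distance of each of screwdriver, cutters from where it was at the start of the episode below 0.025 m); the robot touches nothing.
It fails at once if something standing on the platter is lifted (12 mm) or tipped (height (world z) of any of reel, jar, transformer above 0.056 m or angle between any of reel, jar, transformer's own z axis and vertical above 0.35 rad).
It fails at once if the robot touches something standing on the platter (over 1 N) (contact force between any of the fingers, the arm and reel above 1 N or contact force between any of the fingers, the arm and jar above 1 N or contact force between any of the fingers, the arm and transformer above 1 N).
It fails at once if the platter is spun faster than half a turn a second (angular speed of platter above 3.14 rad/s).
It fails at once if a tool on the bench is shifted by more than 25 mm (distance of any of screwdriver, cutters from where it was at the start of the episode above 0.025 m).
It also fails if it takes over 67 s, if anything falls off the work surface, if the arm or the gripper's body presses on something with over 40 N, if the wrist force passes 120 N, or if a joint passes its speed limit or range.

ROBOT

A 6-joint arm with a two-finger parallel gripper is mounted at the origin on the work surface. World frame = base frame: x ahead of the robot, y to its left, z up, the work surface at z = 0. Lengths are in m, angles in rad, forces in N, time in s.
With the tool pointing down it reaches from about 0.375 to 0.9 m from the base axis. Payload 3.1 kg.
Tool frame: the origin (TCP) lies on the centre line of the jaws, within the pads' length; the fingertips stand 19 mm ahead of it and the grasp point (between the pads) is the TCP; z points along the fingers, y is the line along which they close (so a half turn about z gives the same grasp; the last joint's range is limited). The gripper opens to 85 mm and grips with 20 to 120 N. Pads are 22 mm wide; open, the fingers measure 114 mm over their backs; the gripper's body (76 mm by 85 mm) begins 54 mm behind the grasp point. The pads swing forward as they close: fully open they stand 13 mm farther back than shut.
Start: joints at [-1.508, 0.527, 1.433, -0, 1.181, -0.178], TCP at [0.149, -0.607, 0.221] pointing down, gripper open.
Joint ranges: [-3.08, 3.08], [-0.75, 2.2], [0.22, 2.44], [-1.43, 4.57], [0, 2.65], [-2.85, 2.85]. Speed limits (rad/s): [2.79, 2.79, 3.14, 3.14, 3.14, 3.14].

INTERFACE

Orientations are given as a unit quaternion [x, y, z, w].
In Python, from station import manip gives the robot as it stands.
- The arm moves only by the tool servo_tool, never from a script. Its argument "rows" is a list that holds one entry, the list of rows, each a list of 7 numbers: the turn, a rotation vector about the tool's x, y, z in degrees, then the shift along the tool's x, y, z in m, then the gripper command: -1 is shut, 1 is fully open, values between are in proportion. In form: [[[wx, wy, wz, tx, ty, tz, jaw], ...]]. A call has 1 to 8 rows; each row shifts and turns the commanded pose from where the row before left it, along the tool's axes as they then stand; what a row does not reach is not made up. A row lasts 1/12 s, in which the tool goes at most 41.7 mm and 7.16 degrees, less where a joint would pass 70% of its speed; a pose out of reach is approached as far as the arm can. A call is refused whole if a number of a shift passes 0.0417 or a number of a turn 7.16, either way. A call with a gripper value outside its range is refused whole. The fingers move at their own pace and stop on an object; "squeeze" is the grip in N (left out, the last holds). Time passes only in rows, so rows that do not move let the fingers close. It gives the time, the measured TCP pose, the force, the opening and the grip force at its end, in the units of the state.
- manip.sense(): the state, without advancing time (a new reading comes with each control period).
- manip.snapshot(name): name is "scene" or "top"; returns the picture (400x640x3 uint8, blue, green, red); there is no depth.
- manip.camera_info(name): a dict with "K" (3x3 intrinsics, pixels), "k1" (the pictures are not rectified: a ray, as slopes to the right and down, at radius r is drawn at 1 + k1 r^2 times it, then the intrinsics apply), "camera_from_world" (4x4, takes a point from world to camera coordinates). Camera axes: x right, y down, z forward; pixel columns grow to the right and rows downward; lengths in m; the calibration is good to about 2 mm. A picture is of the moment at which its call begins. camera_info takes no time and is no camera call.
- manip.sign_off(): hands the job in; it is judged then, once.
The state is a dict: "t": time; "q": joint angles; "qd": joint speeds; "tau": joint torques, N m; "tcp_pos": TCP position; "tool_rot": TCP orientation; "force": force on the tool from outside, world axes, zero at the start; "ft_torque": the same for the moment, N m; "finger_gap": opening from 0.0 (shut) to 1.0 (fully open); "gripper_force": force on a finger pad.
Only numpy, scipy, OpenCV 4.12 (cv2) and the standard library are available. Lean on these libraries where they do the work, as an engineer would, in place of code of your own. Each camera call takes 0.05 s, during which the arm holds its last target. There are 200 camera calls.

## Working session

There is one attempt and no reset: what is moved stays moved. The work goes in short steps, Python scripts to look and compute and a tool call to move; the robot and the scene stay as the last step left them, time stands still between calls to the robot, and variables do not carry over. Pictures are saved under pics/ and viewed, at most 10 in all, crops included, and the job is handed in when it is done.

Besides the shell and the picture viewer there is one more tool, called after "Request:" as name(argument=value, ...) on one line, values as JSON. servo_tool: Moves the arm, as the interface text tells. Its arguments: {"type":"object","properties":{"rows":{"type":"array","items":{"type":"array","items":{"type":"array","items":{"type":"number"}}}},"squeeze":{"type":"number"}},"required":["rows"]}

```bash
mkdir -p pics
cat > h.py <<'E'
import numpy as np, cv2
from station import manip
def ray(name,u,v):
    c=manip.camera_info(name);K=np.array(c["K"],float)
    d=np.array([(u-K[0,2])/K[0,0],(v-K[1,2])/K[1,1]]);s=d.copy()
    for _ in range(20): s=d/(1+c["k1"]*(s@s))
    T=np.array(c["camera_from_world"]);R=T[:3,:3]
    return -R.T@T[:3,3], R.T@np.array([s[0],s[1],1])
def onz(name,u,v,z):
    o,d=ray(name,u,v);return o+d*(z-o[2])/d[2]
E
python3 - <<'E'
from h import *
for n in("top","scene"):
    cv2.imwrite(f"pics/{n}0.png",manip.snapshot(n)); c=manip.camera_info(n)
    print(n,np.round(ray(n,320,200),3),c["k1"])
s=manip.sense();print(s["t"],s["tcp_pos"],s["tool_rot"])
E
```

```text
top [[ 0.284  0.018  1.359]
 [ 0.164  0.01  -0.986]] -0.11156666440855888
scene [[ 0.974 -0.159  0.725]
 [-0.574  0.237 -0.784]] -0.07073705895014608
0.1 [ 0.14901552 -0.60630243  0.22051807] [ 9.92759294e-01  1.20116800e-01  5.57797991e-05 -9.67082631e-04]
```

View pics/top0.png

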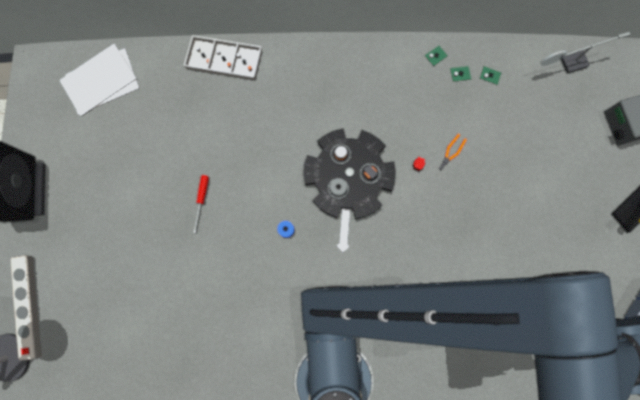

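View pics/scene0.png

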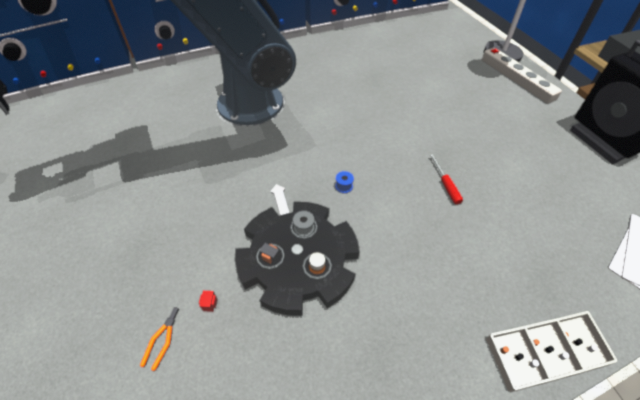

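The top view shows the platter at about (350,172), reel (338,187), jar (341,152), transformer (370,172) and pointer tip (343,250). The scene view agrees: reel at (303,220), tip at (278,185). Next I'll measure these properly.

```bash
cat > m.py <<'E'
from h import *
def meas(name="top",save=None):
    im=manip.snapshot(name)
    if save: 
        c=im[100:280,260:440]; cv2.imwrite(save,cv2.resize(c,None,fx=3.3,fy=3.3,interpolation=cv2.INTER_CUBIC))
    return im
def platter(im,cx=350,cy=172):
    g=im.max(2); m=((g<75)).astype(np.uint8); yy,xx=np.mgrid[:400,:640]
    m[(xx-cx)**2+(yy-cy)**2>55**2]=0
    cs,_=cv2.findContours(m,cv2.RETR_EXTERNAL,cv2.CHAIN_APPROX_NONE)
    c=max(cs,key=cv2.contourArea)
    return np.array([onz("top",*p[0],0.044)[:2] for p in c])
E
python3 - <<'E'
from m import *
im=meas("top","pics/crop1.png")
P=platter(im); c,r=cv2.minEnclosingCircle((P*1000).astype(np.float32)); print("platter mm",c,r)
# pointer: bright mask
m=(im.min(2)>190).astype(np.uint8); n,l,s,ct=cv2.connectedComponentsWithStats(m)
for i in range(1,n):
    x,y=ct[i]
    if 290<x<410 and 120<y<265 and s[i,4]>5:
        print("white",ct[i].round(1),s[i],onz("top",x,y,.006).round(4))
        if s[i,4]>100:
            q=np.argwhere(l==i)[:,::-1]; W=np.array([onz("top",*p,.006)[:2] for p in q])
            u=np.linalg.svd(W-W.mean(0))[2][0]; print("dir",u,"ends",W[W[:,0].argmin()],W[W[:,0].argmax()])
for n,u,v,z in(("reel",338,187,.078),("jar",341,152,.076),("trafo",370,172,.074),("hub",349.5,172,.05)): print(n,onz("top",u,v,z).round(3))
for n,u,v,z in(("reel",304,217,.078),("tip",277,185,.006),("jar",318,257,.076),("hub",297,249,.05),("blue",344,177,.03)): print("scene",n,onz("scene",u,v,z).round(3))
E
```

```text
platter mm (578.86767578125, -51.36721420288086) 132.26284790039062
white [340.6 151.2] [336 147  10   9  72] [ 0.6546 -0.0301  0.006 ]
white [349.1 171.9] [347 170   5   5  22] [ 0.5916 -0.0539  0.006 ]
white [343.7 231. ] [338 211  11  40 291] [ 0.4183 -0.0351  0.006 ]
dir [-0.99507411  0.09913381] ends [ 0.36402487 -0.03493909] [ 0.47632385 -0.03399026]
reel [ 0.533 -0.019  0.078]
jar [ 0.633 -0.029  0.076]
trafo [ 0.575 -0.108  0.074]
hub [ 0.581 -0.053  0.05 ]
scene reel [ 0.532 -0.013  0.078]
scene tip [ 0.362 -0.026  0.006]
scene jar [ 0.633 -0.021  0.076]
scene hub [ 0.585 -0.05   0.05 ]
scene blue [0.42  0.135 0.03 ]
```

View pics/crop1.png

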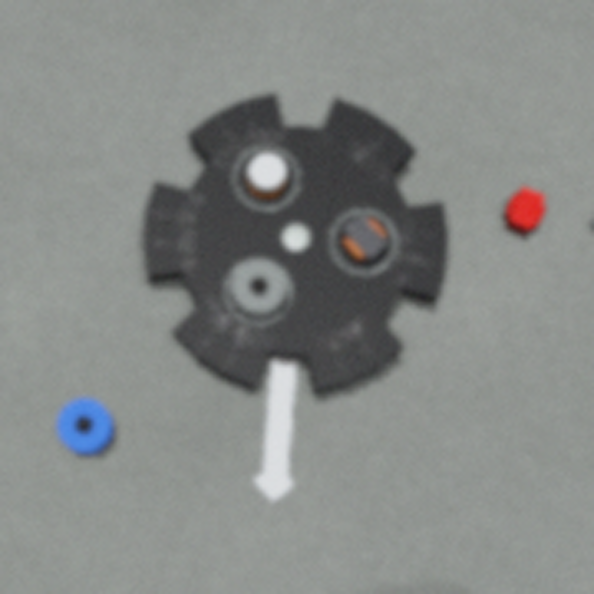

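Geometry:
- The turning axis is at (0.580, −0.0515).
- Front is at 174.2°. The reel is at 145.3°, radius 57 mm (expected 58), so it needs about +29°, counter-clockwise from above.
- One notch sits at about 175°, right over the pointer, with free space around it.

I'll push in that notch with shut fingers, starting by approaching it high.

Request:
servo_tool(rows=[[[0,0,6.5,0,0,0,-1],[0,0,6.5,0,0,0,-1],[0,0,6.6,0,0,0,-1],[0,0,0,0.014,-0.033,0,-1],[0,0,0,0.014,-0.033,0,-1],[0,0,0,0.014,-0.033,0,-1],[0,0,0,0.014,-0.033,0,-1],[0,0,0,0.014,-0.033,0,-1]]])

```text
t: 0.82
tcp_pos: [0.2358, -0.4481, 0.2211]
tool_rot: [0.999, -0.051, -0.0, -0.0]
force: [0.6, 0.2, 0.1]
finger_gap: -0.001
gripper_force: 0.0
```

Request:
servo_tool(rows=[[[0,0,0,0.014,-0.033,0,-1],[0,0,0,0.014,-0.033,0,-1],[0,0,0,0.014,-0.033,0,-1],[0,0,0,0.014,-0.033,0,-1],[0,0,0,0.014,-0.033,0,-1],[0,0,0,0.014,-0.033,0,-1],[0,0,0,0.014,-0.033,0,-1],[0,0,0,0.014,-0.033,0,-1]]])

```text
t: 1.48
tcp_pos: [0.3739, -0.1969, 0.2214]
tool_rot: [0.999, -0.051, 0.0, -0.0]
force: [0.9, -0.9, 0.0]
finger_gap: -0.004
gripper_force: 0.0
```

Request:
servo_tool(rows=[[[0,0,0,0.014,-0.033,0,-1],[0,0,0,0.014,-0.033,0,-1],[0,0,0,0.014,-0.033,0,-1],[0,0,0,0.014,-0.033,0,-1],[0,0,0,0.014,-0.033,0,-1],[0,0,0,0,0,0,-1],[0,0,0,0,0,0,-1],[0,0,0,0,0,0,-1]]])

```text
t: 2.15
tcp_pos: [0.4594, -0.0415, 0.2212]
tool_rot: [0.999, -0.05, -0.0, 0.0]
force: [-0.6, 0.2, 0.4]
finger_gap: -0.001
gripper_force: 0.0
```

Request:
servo_tool(rows=[[[0,0,0,0,0,0.035,-1],[0,0,0,0,0,0.035,-1],[0,0,0,0,0,0.035,-1],[0,0,0,0,0,0.03,-1],[0,0,0,0,0,0,-1],[0,0,0,0,0,0,-1]]])

```text
t: 2.65
tcp_pos: [0.4584, -0.0425, 0.0855]
tool_rot: [0.999, -0.052, -0.002, -0.001]
force: [-0.8, -0.1, 0.2]
finger_gap: -0.001
gripper_force: 0.0
```

Run:
```python
from h import *
im=manip.snapshot("scene")
cv2.imwrite("pics/s1.png",cv2.resize(im[110:330,200:400],None,fx=2.7,fy=2.7,interpolation=cv2.INTER_CUBIC))
print(manip.sense()["tcp_pos"])
```

```text
[ 0.45977801 -0.04268161  0.08683746]
```

View pics/s1.png

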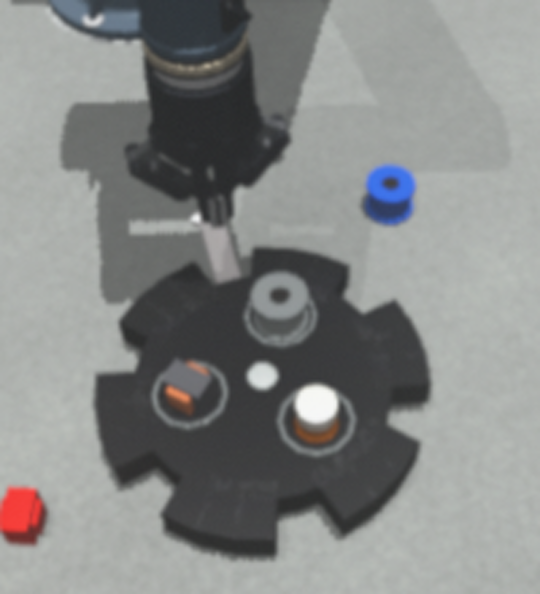

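The shut fingertips hang at crop (217,218), full pixel about (280,191). The front notch with the tongue is at crop (222,272). I'll check that against the kinematics.

Run:
```python
from h import *
print(onz("scene",200+217/2.7,110+220/2.7,.068),onz("scene",200+222/2.7,110+274/2.7,.006), onz("scene",200+240/2.7,110+278/2.7,.044),onz("scene",200+200/2.7,110+268/2.7,.044))
```

```text
[ 0.43657686 -0.03602034  0.068     ] [ 0.44737071 -0.04004407  0.006     ] [ 0.4849138  -0.03351172  0.044     ] [ 0.4621659  -0.06180215  0.044     ]
```

Request:
servo_tool(rows=[[[0,0,0,0,0,0.01,-1],[0,0,0,0,0,0.01,-1],[0,0,0,0,0,0.008,-1],[0,0,0,0,0,0.006,-1],[0,0,0,0,0,0.005,-1],[0,0,0,0,0,0.004,-1],[0,0,0,0,0,0,-1],[0,0,0,0,0,0,-1]]])

```text
t: 3.37
tcp_pos: [0.4599, -0.0415, 0.0435]
tool_rot: [0.999, -0.051, 0.0, 0.0]
force: [-0.4, 0.0, 0.3]
finger_gap: -0.001
gripper_force: 0.0
```

Run:
```python
from h import *
im=manip.snapshot("scene")
cv2.imwrite("pics/s2.png",cv2.resize(im[150:250,230:350],None,fx=5,fy=5,interpolation=cv2.INTER_CUBIC))
```

```text
(no output)
```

View pics/s2.png

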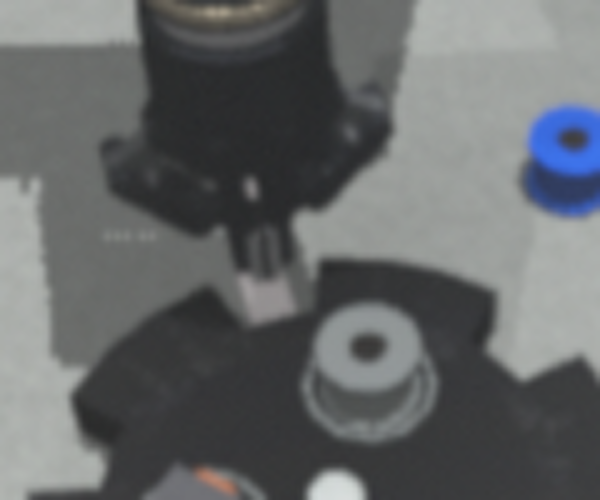

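The grey fingertips are at (265,300) inside the front notch, clear of both sides and of the reel, with no contact force. Now I'll push along an arc, turning the tool with the platter.

Request:
servo_tool(rows=[[[0,0,-1.5,0,0.0031,0,-1],[0,0,-1.5,0,0.0031,0,-1],[0,0,-1.5,0,0.0031,0,-1],[0,0,-1.5,0,0.0031,0,-1],[0,0,-1.5,0,0.0031,0,-1],[0,0,-1.5,0,0.0031,0,-1],[0,0,-1.5,0,0.0031,0,-1],[0,0,-1.5,0,0.0031,0,-1]]])

```text
t: 4.08
tcp_pos: [0.4598, -0.0664, 0.0437]
tool_rot: [0.998, 0.055, 0.0, 0.0]
force: [-0.0, -0.4, 0.2]
finger_gap: -0.001
gripper_force: 0.0
```

Request:
servo_tool(rows=[[[0,0,-1.5,0,0.0031,0,-1],[0,0,-1.5,0,0.0031,0,-1],[0,0,-1.5,0,0.0031,0,-1],[0,0,-1.5,0,0.0031,0,-1],[0,0,-1.5,0,0.0031,0,-1],[0,0,-1,0,0.0021,0,-1],[0,0,-0.5,0,0.001,0,-1],[0,0,0,0,0,0,-1]]])

```text
t: 4.75
tcp_pos: [0.463, -0.0847, 0.0436]
tool_rot: [0.991, 0.132, 0.0, 0.0]
force: [0.1, 0.0, -0.0]
finger_gap: -0.001
gripper_force: 0.0
```

```bash
cat > r.py <<'E'
from h import *
def show(name,f):
    im=manip.snapshot(name)
    x0,y0,s=(225,170,3.6) if name=="scene" else (260,100,3.3)
    h,w=(160,170) if name=="scene" else (180,180)
    cv2.imwrite(f,cv2.resize(im[y0:y0+h,x0:x0+w],None,fx=s,fy=s,interpolation=cv2.INTER_CUBIC)); return im
E
python3 - <<'E'
from r import *
show("scene","pics/s3.png"); print(manip.sense()["tcp_pos"])
E
```

```text
[ 0.46290112 -0.08452739  0.0435292 ]
```

View pics/s3.png

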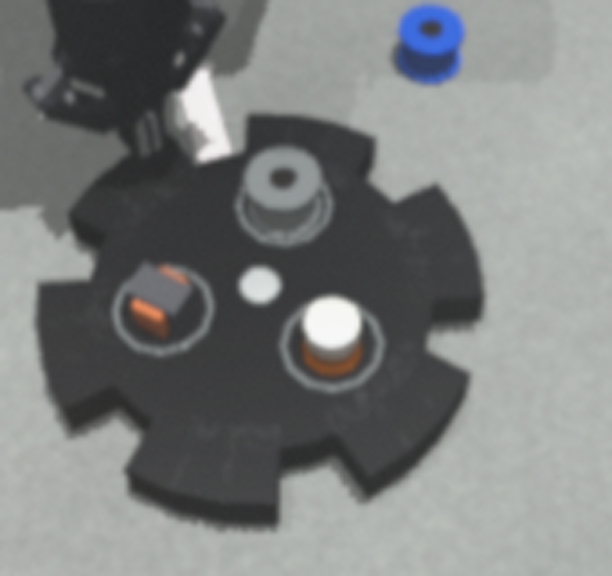

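The picture is ambiguous about how far the platter turned, so I'll measure the angle from the reel, jar and transformer.

```bash
cat >> r.py <<'E'
C=np.array([.580,-.0515])
def ang(p): return np.degrees(np.arctan2(p[1]-C[1],p[0]-C[0]))%360
def jar(im,name):
    m=(im.min(2)>170).astype(np.uint8);n,l,s,ct=cv2.connectedComponentsWithStats(m)
    for i in range(1,n):
        if 12<s[i,4]<200:
            p=onz(name,*ct[i],.076)
            r=np.hypot(*(p[:2]-C)); 
            if .03<r<.08: print(name,"jar",ct[i].round(1),p.round(4),round(r,4),"ang",ang(p).round(1))
E
python3 - <<'E'
from r import *
im=manip.snapshot("scene"); jar(im,"scene"); jar(cv2.imread("pics/scene0.png"),"scene")
jar(cv2.imread("pics/top0.png"),"top")
for n,u,v in(("reel0",303.5,217),): print(ang(onz("scene",u,v,.078)))
for n,u,v in(("reel",225+285/3.6,170+178/3.6),("tr",225+161/3.6,170+288/3.6)): p=onz("scene",u,v,.076);print(n,p,ang(p))
# same-height finger tip estimate in scene3
print(onz("scene",225+150/3.6,170+150/3.6,.044))
im=show("top","pics/t3.png"); jar(im,"top")
E
```

```text
scene jar [316.8 259.2] [ 0.6369 -0.0255  0.076 ] 0.0626 ang 24.6
scene jar [316.8 259.3] [ 0.637  -0.0254  0.076 ] 0.0627 ang 24.6
top jar [340.4 151.4] [ 0.6349 -0.0272  0.076 ] 0.06 ang 23.9
142.47278212743421
reel [ 0.53651486 -0.01457344  0.076     ] 139.66286288277684
tr [ 0.58173475 -0.10631128  0.076     ] 271.81278212503287
[ 0.46243206 -0.07974895  0.044     ]
top jar [340.4 151.4] [ 0.6348 -0.0271  0.076 ] 0.06 ang 24.0
```

View pics/t3.png

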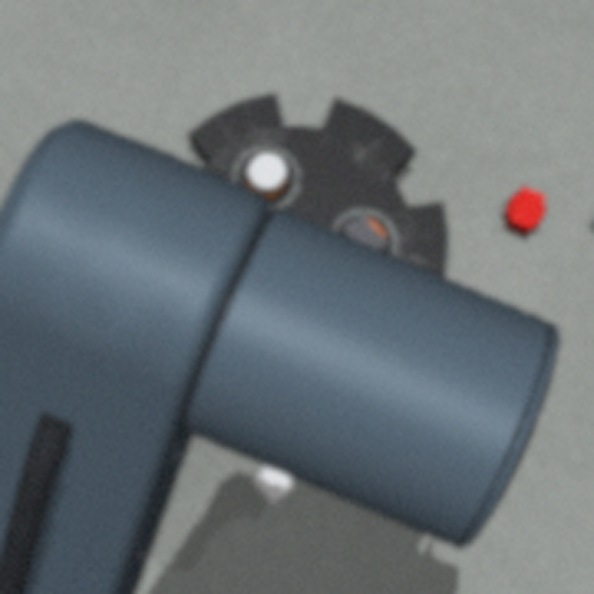

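The jar angle is unchanged at 24.6°, so the platter didn't move and the tips passed over the lobe. They must be higher than I assumed; I'll work out the tip height from the ray.

Run:
```python
from r import *
for u,v,x,y in((225+150/3.6,170+156/3.6,.463,-.085),(230+264/5,150+275/5,.46,-.0415),(200+217/2.7,110+222/2.7,.46,-.0425)):
    o,d=ray("scene",u,v)
    for xx in(x,x+.011): k=(xx-o[0])/d[0]; print((o+k*d).round(4),end=" ")
    print()
s=manip.sense();print(s["q"],s["tau"],s["force"],s["tcp_pos"])
```

```text
[ 0.463  -0.0805  0.0386] [ 0.474  -0.0822  0.0534] 
[ 0.46   -0.0396  0.0468] [ 0.471  -0.0422  0.0613] 
[ 0.46   -0.0416  0.0941] [ 0.471  -0.0441  0.1076] 
[-4.18632909e-01  6.43784560e-01  1.95612121e+00  7.32775740e-05
  5.41872814e-01  8.87146773e-01] [-6.16083364e-02 -3.72999215e+01 -5.87380394e+00 -1.44818998e-03
 -4.60859737e-03  3.71083661e-04] [-0.01742968  0.00413287 -0.49474348] [ 0.46272234 -0.08437682  0.04344777]
```

The tips appear to be at z≈0.05 when the TCP is at 0.0435. I'll lift slightly, go back to the notch centre and descend further in small steps, watching the force.

Request:
servo_tool(rows=[[[0,0,0,0,0,-0.005,-1],[0,0,5.25,0,-0.0109,0,-1],[0,0,5.25,0,-0.0109,0,-1],[0,0,5.25,0,-0.0108,0,-1],[0,0,5.25,0,-0.0108,0,-1],[0,0,0,0,0,0.005,-1],[0,0,0,0,0,0.003,-1],[0,0,0,0,0,0.003,-1]]])

```text
t: 5.57
tcp_pos: [0.4576, -0.042, 0.0371]
tool_rot: [0.999, -0.05, 0.0, 0.0]
force: [-0.1, 0.5, 0.0]
finger_gap: 0.001
gripper_force: 0.0
```

Request:
servo_tool(rows=[[[0,0,0,0,0,0.003,-1],[0,0,0,0,0,0.003,-1],[0,0,0,0,0,0.003,-1],[0,0,0,0,0,0,-1]]])

```text
t: 5.9
tcp_pos: [0.457, -0.0419, 0.0278]
tool_rot: [0.999, -0.051, -0.001, -0.0]
force: [0.0, 0.1, 0.2]
finger_gap: -0.0
gripper_force: 0.0
```

Run:
```python
from r import *
im=manip.snapshot("scene")
cv2.imwrite("pics/s4.png",cv2.resize(im[160:240,240:340],None,fx=7,fy=7,interpolation=cv2.INTER_CUBIC))
```

```text
(no output)
```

View pics/s4.png

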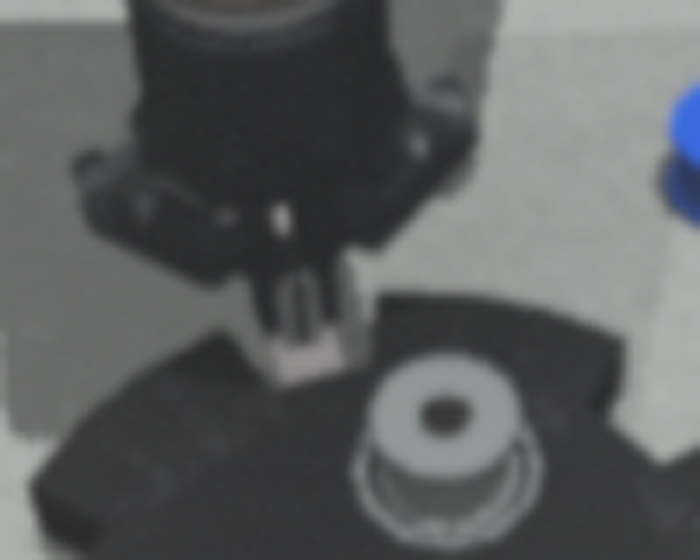

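The tips are in the notch above the pink tongue, ending at crop (300,340), with no force. I'll go down a bit more, then push a little and check the jar angle.

Request:
servo_tool(rows=[[[0,0,0,0,0,0.003,-1],[0,0,0,0,0,0.003,-1],[0,0,0,0,0,0.002,-1],[0,0,0,0,0,0,-1]]])

```text
t: 6.28
tcp_pos: [0.4571, -0.0416, 0.02]
tool_rot: [0.999, -0.051, -0.0, -0.0]
force: [0.8, -0.2, 0.8]
finger_gap: -0.003
gripper_force: 0.0
```

Request:
servo_tool(rows=[[[0,0,-1.4,0,0.003,0,-1],[0,0,-1.4,0,0.003,0,-1],[0,0,-1.4,0,0.003,0,-1],[0,0,-1.4,0,0.003,0,-1],[0,0,-1.4,0,0.003,0,-1],[0,0,-1.4,0,0.003,0,-1],[0,0,0,0,0,0,-1],[0,0,0,0,0,0,-1]]])

```text
t: 6.95
tcp_pos: [0.4566, -0.0597, 0.0204]
tool_rot: [1.0, 0.022, 0.0, 0.0]
force: [0.9, 0.1, -0.2]
finger_gap: -0.001
gripper_force: 0.0
```

Run:
```python
from r import *
for n in("scene","top"): jar(manip.snapshot(n),n)
```

```text
scene jar [318.3 257.5] [ 0.6344 -0.0211  0.076 ] 0.0623 ang 29.2
top jar [339.7 150.5] [ 0.6375 -0.0251  0.076 ] 0.0633 ang 24.7
```

Engaged: the platter has turned about 4.6°. It needs about 24° more, so I'll push most of that now.

Request:
servo_tool(rows=[[[0,0,-1.4,0,0.003,0,-1],[0,0,-1.4,0,0.003,0,-1],[0,0,-1.4,0,0.003,0,-1],[0,0,-1.4,0,0.003,0,-1],[0,0,-1.4,0,0.003,0,-1],[0,0,-1.4,0,0.003,0,-1],[0,0,-1.4,0,0.003,0,-1],[0,0,-1.4,0,0.003,0,-1]]])

```text
t: 7.72
tcp_pos: [0.4595, -0.083, 0.0204]
tool_rot: [0.993, 0.121, -0.0, -0.0]
force: [0.3, 1.6, 0.5]
finger_gap: -0.001
gripper_force: 0.5
```

Request:
servo_tool(rows=[[[0,0,-1.4,0,0.003,0,-1],[0,0,-1.4,0,0.003,0,-1],[0,0,-1.4,0,0.003,0,-1],[0,0,-1.4,0,0.003,0,-1],[0,0,-1.4,0,0.003,0,-1],[0,0,-0.8,0,0.0017,0,-1],[0,0,0,0,0,0,-1],[0,0,0,0,0,0,-1]]])

```text
t: 8.38
tcp_pos: [0.4646, -0.0993, 0.0204]
tool_rot: [0.982, 0.187, -0.0, 0.0]
force: [-0.2, 0.6, -0.3]
finger_gap: 0.004
gripper_force: 0.0
```

Run:
```python
from r import *
jar(manip.snapshot("scene"),"scene")
```

```text
scene jar [322.6 250.8] [ 0.6233 -0.0073  0.076 ] 0.0619 ang 45.6
```

Request:
servo_tool(rows=[[[0,0,-1.4,0,0.003,0,-1],[0,0,-1.4,0,0.003,0,-1],[0,0,-1.4,0,0.003,0,-1],[0,0,-1.4,0,0.003,0,-1],[0,0,-1.0,0,0.0022,0,-1],[0,0,-0.8,0,0.0017,0,-1],[0,0,0,0,0,0,-1],[0,0,0,0,0,0,-1]]])

```text
t: 9.1
tcp_pos: [0.4713, -0.1139, 0.0204]
tool_rot: [0.968, 0.25, 0.0, 0.0]
force: [-0.2, -0.1, -0.5]
finger_gap: 0.002
gripper_force: 0.1
```

Run:
```python
from r import *
im=show("scene","pics/s5.png"); jar(im,"scene")
```

```text
scene jar [323.7 248. ] [ 0.6179 -0.0027  0.076 ] 0.0619 ang 52.2
```

View pics/s5.png

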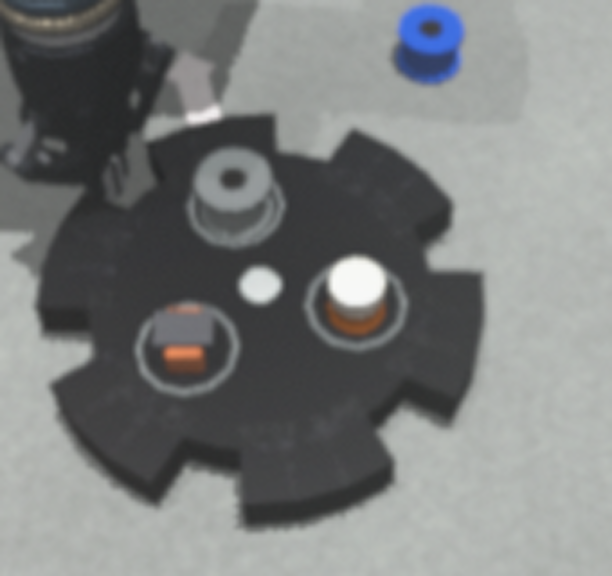

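The reel is now at crop (233,178), about in line with the tongue at (200,90), and the jar reads 52.2° of a 53.5° target. I'll back off, lift clear and measure from above.

Request:
servo_tool(rows=[[[0,0,0,0,-0.002,0,-1],[0,0,0,0,-0.003,0,-1],[0,0,0,0,0,-0.01,-1],[0,0,0,0,0,-0.02,-1],[0,0,0,0,0,-0.04,-1],[0,0,0,0,0,-0.04,-1],[0,0,0,0,0,-0.04,-1],[0,0,0,0,0,-0.03,-1]]])

```text
t: 9.82
tcp_pos: [0.4692, -0.1094, 0.2042]
tool_rot: [0.968, 0.25, 0.001, 0.001]
force: [0.6, -1.0, -0.9]
finger_gap: 0.004
gripper_force: 0.0
```

Request:
servo_tool(rows=[[[0,0,0,-0.018,0.033,0,-1],[0,0,0,-0.018,0.033,0,-1],[0,0,0,-0.018,0.033,0,-1],[0,0,0,-0.018,0.033,0,-1],[0,0,0,-0.018,0.033,0,-1],[0,0,0,-0.018,0.033,0,-1],[0,0,0,-0.018,0.033,0,-1],[0,0,0,-0.018,0.033,0,-1]]])

```text
t: 10.48
tcp_pos: [0.4703, -0.4115, 0.2012]
tool_rot: [0.968, 0.25, 0.0, 0.0]
force: [0.8, -0.4, 0.0]
finger_gap: 0.005
gripper_force: 0.0
```

Run:
```python
from r import *
im=show("top","pics/t6.png"); jar(im,"top"); jar(manip.snapshot("scene"),"scene")
p=onz("scene",225+234/3.6,170+177/3.6,.078);print("reel scene",p,ang(p))
```

```text
top jar [332.4 157.9] [ 0.6161 -0.0044  0.076 ] 0.0593 ang 52.5
scene jar [323.7 247.9] [ 0.6178 -0.0026  0.076 ] 0.0618 ang 52.3
reel scene [ 0.5258784  -0.04301054  0.078     ] 171.08528078866703
```

View pics/t6.png

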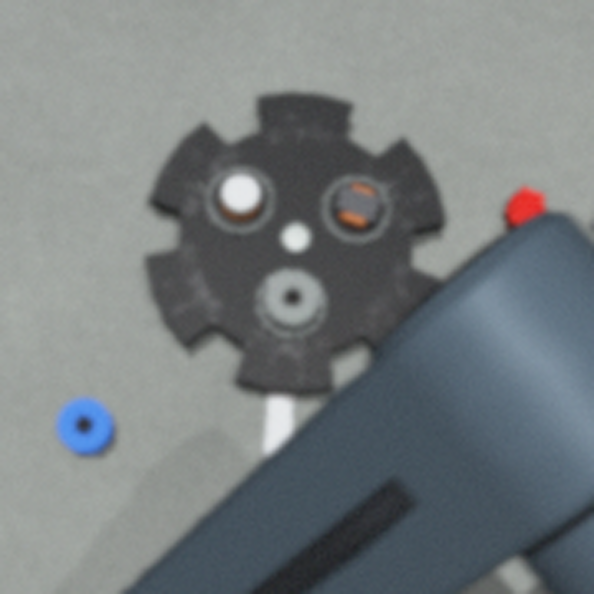

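Run:
```python
from r import *
for u,v in((259,286),(291.5,297)):
    p=onz("top",260+u/3.3,100+v/3.3,.078);d=p[:2]-C;a=np.radians(174.2);f=np.array([np.cos(a),np.sin(a)]);print(p,ang(p),"along",d@f,"lat",f[0]*d[1]-f[1]*d[0])
# lobe/wells rotation: jar start 23.9 -> 52.5
```

```text
[ 0.53391381 -0.01997341  0.078     ] 145.6247932493477 along 0.04903621745418208 lat -0.02670789336563366
[ 0.52426062 -0.04693003  0.078     ] 175.31290533567355 along 0.055915857755522685 lat 0.0010862385364950617
```

The reel is 1 to 3 mm off the pointer line in both views, against a limit of 9 mm. The jar angle reads the same after release as before, so the platter is at rest, and the arm is clear.

Run:
```python
from station import manip
print(manip.sign_off())
```

```text
the job is handed in; nothing more can be done
None
```

The reel is at the front, 1 to 3 mm off the pointer line by two camera views; the platter is at rest, the arm is clear, and the job is handed in with no verdict returned.

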